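# Seat the wide-flanged lens in the three-point mount

### The job

Two lenses stand on the desk beside a low three-point mount. Take the lens with the wide flange and set it down upright in the mount, between the three lugs, so that its flange bears on all three pads and cannot rock; lower it, do not drop it. Leave the lens with the narrow flange where it stands.

Things in the scene. Friction and masses are not known exactly. Their poses are not given: they have to be found in the camera images.
- lens_wide: The lens to seat, loose, about 0.13 kg: upright metal tube on a dark flange of diameter 50 mm, 6 mm thick; above it a barrel of diameter 28 mm from 6 to 44 mm height, then a dark ring (diameter 24) with glass, 50 mm in all. Origin: centre of the flange's underside; z up; round, so yaw is meaningless. Grip the barrel from above about 36 mm up: finger tips then clear the mount's lugs.
- lens_narrow: Bystander, loose, of the same build, height, barrel and materials, but its flange is only 34 mm in diameter. Same origin and axes. Lenses and mount stand in any order, centres 75 to 130 mm apart. The printer 160 mm tall on the right ends along a line from (0.49, -0.04) to (0.28, 0.05); beside it, close the fingers along (-0.87, 0.5) to keep the gripper's body clear.
- mount: Fixed three-point mount: dark round base, diameter 78 mm, 10 mm thick. On it, 120 degrees apart, 18 mm from the centre, three domed steel pads, tops 16 mm above the desk; outside each an aluminium lug 22 mm wide, leaning outward, top 28 mm above the desk. The lugs leave about 6 mm round the seated wide flange. Origin: centre of the base's underside; z up; a pad lies on +x.
- mount_seat (a point): Centre of the mount at the height of the pad tops, 16 mm above the desk: where the origin of the seated wide lens belongs; z up. A partition 380 mm high runs behind the things, its near face along the line from (0.525, 0) to (0.61, 0.15); for things less than 125 mm from it, close the fingers along (0.5, 0.87) to keep the gripper's body clear.

How it is judged:
At the end, for the whole second after the job is handed in: The wide-flanged lens rests still on the mount, its axis within 10 mm of the mount's centre, its underside within 2 mm of the height of the pad tops, upright within 0.05 rad (so on all three pads); the narrow-flanged lens is within 30 mm of where it stood (horizontal distance between lens_wide and mount_seat below 0.01 m and z of lens_wide in the frame of mount_seat between -0.002 and 0.002 m and angle between lens_wide's own z axis and vertical below 0.05 rad and contact force between lens_wide and mount above 0.3 N and linear speed of lens_wide below 0.01 m/s and angular speed of lens_wide below 0.1 rad/s and distance of lens_narrow from where it was at the start of the episode below 0.03 m); the robot touches nothing.
It fails at once if the wide-flanged lens is dropped into the mount (faster than 0.6 m/s within 30 mm above its seat) (horizontal distance between lens_wide and mount_seat below 0.03 m and z of lens_wide in the frame of mount_seat below 0.03 m and linear speed of lens_wide above 0.6 m/s).
It fails at once if the narrow-flanged lens is moved more than 30 mm (distance of lens_narrow from where it was at the start of the episode above 0.03 m).
It also fails if it takes over 38 s, if anything falls off the work surface, if the arm or the gripper's body presses on something with over 40 N, if the wrist force passes 120 N, or if a joint passes its speed limit or range.

### The arm

A 7-joint arm with a two-finger parallel gripper is mounted at the origin on a cart in front of the work surface, level with it; the furniture and walls round the work are solid. World frame = base frame: x ahead of the robot, y to its left, z up, the work surface at z = 0. Lengths are in m, angles in rad, forces in N, time in s.
With the tool pointing down it reaches from about 0.425 to 1.025 m from the base axis. Payload 9.4 kg.
Tool frame: the origin (TCP) lies midway between the tips of the shut fingers; the grasp point (between the pads) lies behind it (manip.hold_point_z is the z of the grasp point in the tool frame, in m); z points along the fingers, y is the line along which they close (so a half turn about z gives the same grasp; the last joint's range is limited). The gripper opens to 85 mm and grips with 20 to 120 N. Pads are 22 mm wide; open, the fingers measure 114 mm over their backs; the gripper's body (76 mm by 85 mm) begins 54 mm behind the grasp point. The pads swing forward as they close: fully open they stand 13 mm farther back than shut.
Start: joints at [-1.339, 0.599, -0.003, 1.599, 0.002, 0.943, -0.08], TCP at [0.22, 0.691, 0.231] pointing down, gripper open.
Joint ranges: [-2.57, 2.57], [-0.35, 1.97], [-1.29, 1.29], [0.11, 2.56], [-1.05, 4.19], [0.11, 1.86], [-2.63, 2.63]. Speed limits (rad/s): [2.22, 2.22, 3.01, 3.01, 3.14, 3.14, 3.14].

### API

Orientations are given as a unit quaternion [x, y, z, w].
In Python, from cell import manip gives the robot as it stands. The module is installed in compiled form; this text tells all that it offers.
- The arm moves only by the tool step_arm, never from a script. Its argument "rows" is one flat list of numbers, 7 for each row, row after row: the shift along the world's x, y, z in units of 50 mm (1.0 is 50 mm), then the turn, a rotation vector about the world's x, y, z in units of 8 degrees (1.0 is 8 degrees), then the closure, from -1 (fully open) to 1 (shut). In form: [dx, dy, dz, wx, wy, wz, gripper, dx, dy, dz, wx, wy, wz, gripper, ...]. A call has 1 to 12 rows; each row shifts and turns the commanded pose from where the row before left it; what a row does not reach is not made up. A row lasts 1/8 s, in which the tool goes at most 62.5 mm and 10.7 degrees, less where a joint would pass 70% of its speed; a pose out of reach is approached as far as the arm can. A call is refused whole if a number of a shift passes 1 or a number of a turn 1, either way. A call with a gripper value outside its range is refused whole. The fingers move at their own pace and stop on an object; "force" is the grip in N (left out, the last holds). Time passes only in rows, so rows that do not move let the fingers close. It gives the time, the measured TCP pose, the force, the opening and the grip force at its end, in the units of the state.
- manip.observe(): the state, without advancing time (a new reading comes with each control period).
- manip.snapshot(name): name is "side" or "top" or "wrist"; returns the picture (400x640x3 uint8, red, green, blue); there is no depth.
- manip.get_calibration(name): a dict with "vertical_fov" (degrees; the focal length in pixels is half the picture's height over the tangent of half this angle, whatever the lens; pixels are square), "cx", "cy" (the principal point, pixels), "pose" (4x4, takes a point from camera to world coordinates); the wrist camera has in their place "tool_from_camera" (4x4, takes a point from camera to tool coordinates, whose origin is the TCP and whose axes are the flange's). Camera axes: x right, y down, z forward; pixel columns grow to the right and rows downward; lengths in m; the calibration is good to about 2 mm. A picture is of the moment at which its call begins: read the wrist's pose just before it. get_calibration takes no time and is no camera call.
- manip.finish_job(): hands the job in; it is judged then, once.
The state is a dict: "clock": time; "q": joint angles; "qvel": joint speeds; "joint_torque": joint torques, N m; "eef_pos": TCP position; "eef_rot": TCP orientation; "force": force on the tool from outside, world axes, zero at the start; "wrist_torque": the same for the moment, N m; "gripper_width": finger opening in m; "grip_force": force on a finger pad.
Only numpy, scipy, OpenCV 4.12 (cv2) and the standard library are available. Lean on these libraries where they do the work, as an engineer would, in place of code of your own. Each camera call takes 0.05 s, during which the arm holds its last target. There are 200 camera calls.

## Working session

There is one attempt and no reset: what is moved stays moved. The work goes in short steps, Python scripts to look and compute and a tool call to move; the robot and the scene stay as the last step left them, time stands still between calls to the robot, and variables do not carry over. Pictures are saved under pics/ and viewed, at most 10 in all, crops included, and the job is handed in when it is done.

Besides the shell and the picture viewer there is one more tool, called by a JSON object that holds its "method" and its "body", one argument or row to a line. step_arm: Moves the arm, as the interface text tells. Its arguments: {"type":"object","properties":{"rows":{"type":"array"},"force":{"type":"number"}},"required":["rows"]}

```bash
mkdir -p pics; cat > h.py <<'E'
import numpy as np, cv2
from cell import manip
from scipy.spatial.transform import Rotation as R
def cam(n):
    c=manip.get_calibration(n); f=200/np.tan(np.radians(c["vertical_fov"])/2)
    if n=="wrist":
        s=manip.observe(); T=np.eye(4); T[:3,:3]=R.from_quat(s["eef_rot"]).as_matrix(); T[:3,3]=s["eef_pos"]
        P=T@np.array(c["tool_from_camera"])
    else: P=np.array(c["pose"])
    return f,c["cx"],c["cy"],P
def ray(C,u,v):
    f,cx,cy,P=C; d=P[:3,:3]@np.array([(u-cx)/f,(v-cy)/f,1]); return P[:3,3],d/np.linalg.norm(d)
def onz(C,u,v,z):
    o,d=ray(C,u,v); return o+d*(z-o[2])/d[2]
def proj(C,p):
    f,cx,cy,P=C; q=P[:3,:3].T@(np.array(p)-P[:3,3]); return np.array([cx+f*q[0]/q[2],cy+f*q[1]/q[2]])
def tri(rs):
    A=sum(np.eye(3)-np.outer(d,d) for o,d in rs); b=sum((np.eye(3)-np.outer(d,d))@o for o,d in rs); return np.linalg.solve(A,b)
def snap(n,name):
    C=cam(n); im=manip.snapshot(n); cv2.imwrite(f"pics/{name}.png",im[:,:,::-1]); return C,im
E
python3 - <<'E'
from h import *
np.set_printoptions(precision=4,suppress=True)
for n in("top","side"):
    C,im=snap(n,n+"0"); print(n,C)
print(manip.observe(),manip.hold_point_z, manip.get_calibration("wrist"))
E
```

```text
top (np.float64(375.45543219646606), 323.09874882816007, 195.24452506339094, array([[ 0.0001, -0.9802,  0.1981,  0.3112],
       [-1.    , -0.0009, -0.0043,  0.1576],
       [ 0.0044, -0.1981, -0.9802,  0.8886],
       [ 0.    ,  0.    ,  0.    ,  1.    ]]))
side (np.float64(438.11922177930876), 320.87200394087137, 197.87814784387308, array([[-0.9983, -0.034 ,  0.0476,  0.4193],
       [-0.0571,  0.3925, -0.918 ,  0.9385],
       [ 0.0125, -0.9191, -0.3938,  0.3784],
       [ 0.    ,  0.    ,  0.    ,  1.    ]]))
{'clock': 0.1, 'q': array([-1.3387,  0.6001, -0.0025,  1.6001,  0.0018,  0.9429, -0.0798]), 'qvel': array([ 0.0023, -0.0017, -0.0005, -0.0017, -0.0015, -0.0028,  0.001 ]), 'joint_torque': array([  0.0051, -77.799 ,   1.5704, -25.8625,   0.0127,   0.0054,
        -0.    ]), 'eef_pos': array([0.2202, 0.6903, 0.2305]), 'eef_rot': array([ 0.1537,  0.9881, -0.0007, -0.    ]), 'force': array([ 0.9735, -1.7633,  0.6933]), 'wrist_torque': array([ 0.0202,  0.027 , -0.002 ]), 'grip_force': 0.0, 'gripper_width': 0.08545826791749427} -0.0187 {'vertical_fov': 58.58572562107882, 'cx': 316.0478036205454, 'cy': 195.91136874265877, 'tool_from_camera': array([[-0.0006, -0.9627, -0.2704,  0.0686],
       [ 1.    , -0.0007,  0.    ,  0.0005],
       [-0.0002, -0.2704,  0.9627, -0.1427],
       [ 0.    ,  0.    ,  0.    ,  1.    ]])}
```

View pics/top0.png

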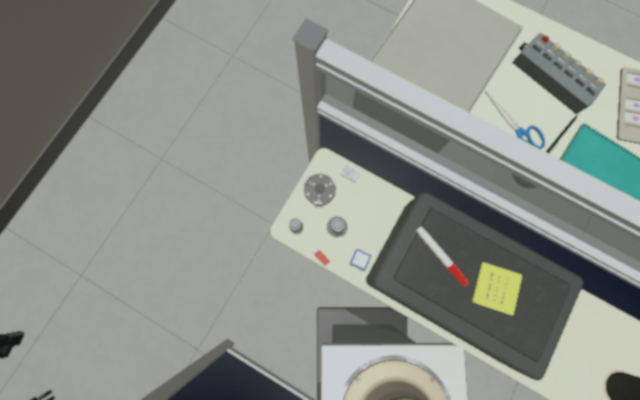

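View pics/side0.png

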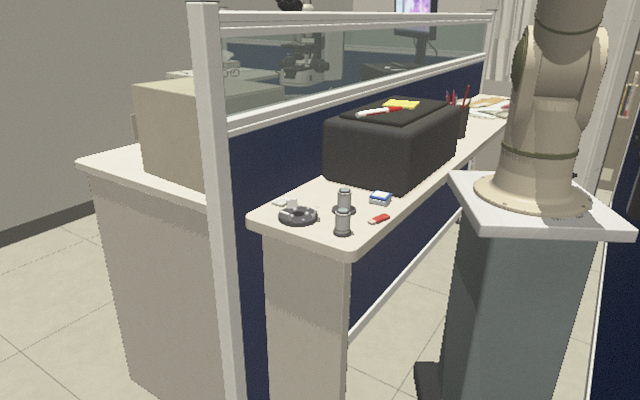

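The top view shows the mount at (320,190), a smaller lens at (295,226) and a larger one at (337,226). The side view shows the mount at (298,214) and the lenses at (344,200) and (342,222). Next I'll take coarse positions and enlarged crops.

```bash
python3 - <<'E'
from h import *
np.set_printoptions(precision=4,suppress=True)
C=cam("top");S=cam("side")
for n,u,v,z in(("mount",320,190,.016),("A",295,226,.05),("B",337,226,.05)):
    p=onz(C,u,v,z);print(n,p,proj(S,p),proj(S,[*p[:2],0]))
a=cv2.resize(cv2.imread("pics/top0.png")[165:250,270:380],None,fx=5,fy=5,interpolation=cv2.INTER_CUBIC)
b=cv2.resize(cv2.imread("pics/side0.png")[175:245,265:405],None,fx=5,fy=5,interpolation=cv2.INTER_CUBIC)[:, :]
cv2.imwrite("pics/c0.png",cv2.resize(np.vstack([cv2.copyMakeBorder(a,0,0,0,150,0),b]),(525,580)))
E
```

```text
mount [0.5003 0.1612 0.016 ] [299.9928 210.7073] [300.0433 218.0502]
A [0.4103 0.2169 0.05  ] [346.3752 208.3301] [345.4176 232.9033]
B [0.4104 0.1228 0.05  ] [346.5207 188.854 ] [345.6522 211.4882]
```

View pics/c0.png

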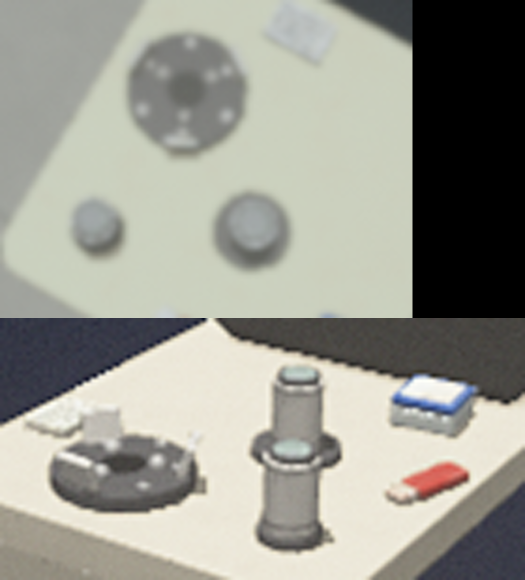

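The crop settles it. The wide lens is B, nearest the printer at about (0.41, 0.12). The narrow lens is A at about (0.41, 0.217), and the mount is at about (0.50, 0.16). I'll bring the wrist over them with the fingers turned to close along (0.5, 0.87).

{"method": "step_arm", "body": {
  "rows": [0.4, -0.98, 0.04, 0, 0, -0.15, -1, 0.4, -0.98, 0.04, 0, 0, -0.15, -1, 0.4, -0.98, 0.04, 0, 0, -0.15, -1, 0.4, -0.98, 0.04, 0, 0, -0.15, -1, 0.4, -0.98, 0.04, 0, 0, -0.15, -1, 0.4, -0.98, 0.04, 0, 0, -0.15, -1, 0.4, -0.98, 0.04, 0, 0, -0.15, -1, 0.4, -0.98, 0.04, 0, 0, -0.15, -1, 0.4, -0.98, 0.04, 0, 0, -0.15, -1, 0.4, -0.98, 0.04, 0, 0, -0.15, -1, 0, 0, 0, 0, 0, 0, -1]
}}

```text
clock: 1.48
eef_pos: [0.4214, 0.1969, 0.2514]
eef_rot: [0.26, 0.966, -0.0, 0.0]
force: [-0.4, 0.5, 0.2]
gripper_width: 0.0852
grip_force: 0.0
```

```bash
python3 - <<'E'
from h import *
np.set_printoptions(precision=4,suppress=True)
C,im=snap("wrist","w1"); np.save("w1.npy",np.r_[C[0],C[1],C[2],C[3].ravel()])
s=manip.observe();print(s["clock"],s["q"],s["eef_pos"],s["eef_rot"])
for n,p in(("mount",[.5,.161,.016]),("A",[.41,.217,.05]),("B",[.41,.123,.05])):print(n,proj(C,p))
E
```

```text
1.525 [-0.6502  0.2624  0.1077  2.1564 -0.0417  0.7248  0.5339] [0.4208 0.1991 0.2513] [ 0.2581  0.9661 -0.0001  0.0001]
mount [323.1297 236.7223]
A [327.7721 147.9757]
B [246.1987 195.002 ]
```

View pics/w1.png

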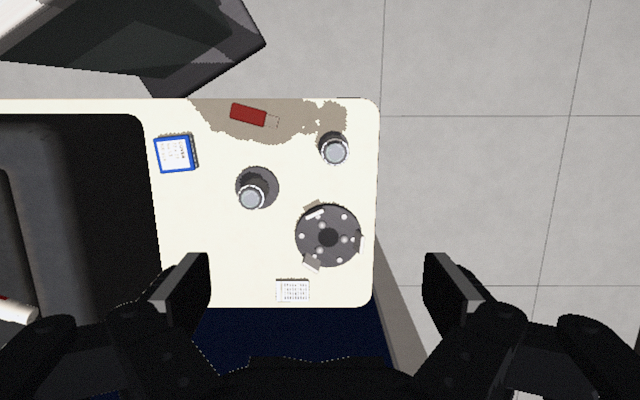

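The wrist view shows the wide lens with its top at (250,197) and flange at (257,187). The narrow lens top is at (335,151) and the mount centre at (328,237). Next is a second wrist view from above the wide lens.

{"method": "step_arm", "body": {
  "rows": [-0.1, -0.7, -0.5, 0, 0, 0, -1, -0.1, -0.7, -0.5, 0, 0, 0, -1, 0, 0, 0, 0, 0, 0, -1]
}}

```text
clock: 1.9
eef_pos: [0.4085, 0.1295, 0.1999]
eef_rot: [0.257, 0.966, -0.001, -0.002]
force: [0.2, -0.3, -0.2]
gripper_width: 0.0854
grip_force: 0.0
```

```bash
python3 - <<'E'
from h import *
np.set_printoptions(precision=4,suppress=True)
C,im=snap("wrist","w2"); np.save("w2.npy",np.r_[C[0],C[1],C[2],C[3].ravel()])
s=manip.observe();print(s["clock"],s["q"],s["eef_pos"],s["eef_rot"])
a=cv2.imread("pics/w1.png")[120:280,220:380]
cv2.imwrite("pics/c2.png",np.hstack([cv2.resize(a,(400,400),interpolation=cv2.INTER_CUBIC),cv2.resize(im[110:310,210:410,::-1],(400,400))]))
E
```

```text
1.95 [-0.5281  0.3008  0.1106  2.2843 -0.0619  0.5608  0.6826] [0.4097 0.1311 0.2008] [ 0.2562  0.9666 -0.0005 -0.0007]
```

View pics/c2.png

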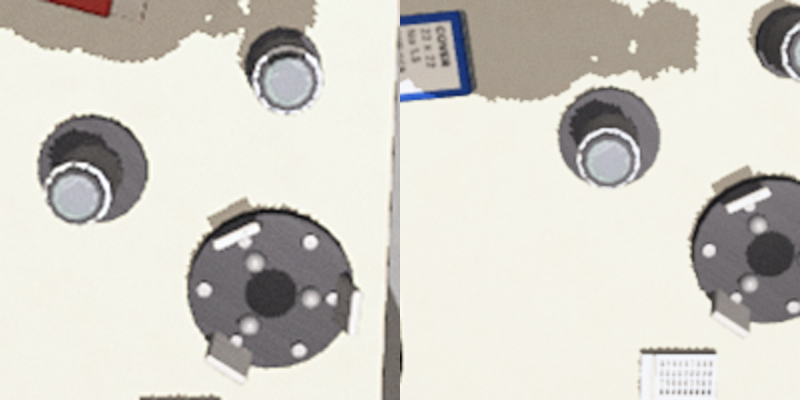

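View pics/w2.png

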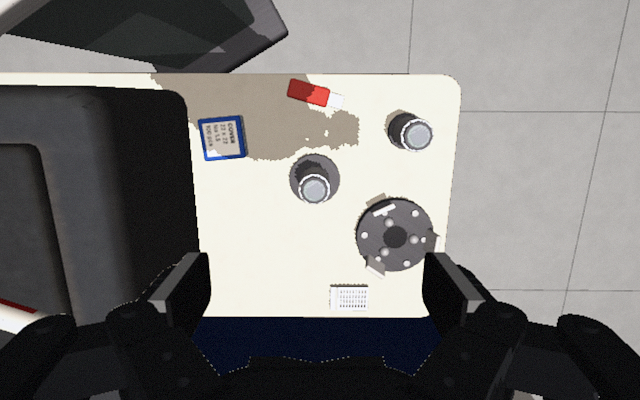

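The crops show these centres. Wide lens glass: w1 (251,198), w2 (314,190). Mount's dark centre: w1 (328,237), w2 (395,237). The pads in w1 are near (322,225), (344,239) and (320,250). I'll refine these with masks and triangulate.

```bash
cat > m.py <<'E'
from h import *
np.set_printoptions(precision=4,suppress=True)
def blob(im,u,v,r,mask):
    m=np.zeros(im.shape[:2],np.uint8); y0,x0=int(v-r),int(u-r)
    m[y0:y0+2*r+1,x0:x0+2*r+1]=mask(im[y0:y0+2*r+1,x0:x0+2*r+1].astype(int))
    n,l,st,c=cv2.connectedComponentsWithStats(m,connectivity=4)
    if n<2: return None
    k=min(range(1,n),key=lambda i:np.hypot(*(c[i]-[u,v]))-st[i,4]*.02)
    cs,_=cv2.findContours((l==k).astype(np.uint8),cv2.RETR_EXTERNAL,cv2.CHAIN_APPROX_NONE)
    e=cv2.fitEllipse(cs[0]) if len(cs[0])>=5 else (c[k],(0,0),0)
    return np.r_[c[k],e[0],e[1],st[k,4]]
glass=lambda a:(a[...,2]-a[...,0]>3)&(a.sum(2)>380)
hole=lambda a:a.sum(2)<150
pad=lambda a:(a.sum(2)>330)
E
python3 - <<'E'
from m import *
L=[np.load(f"w{i}.npy") for i in(1,2)]
C=[(l[0],l[1],l[2],l[3:].reshape(4,4)) for l in L]
I=[cv2.imread(f"pics/w{i}.png")[:,:,::-1] for i in(1,2)]
for i,(u,v) in zip(I,((251,198),(314,190))): print(i[v,u-14:u+15:2].tolist())
for i,(u,v) in zip(I,((328,237),(395,237))): print(i[v,u-8:u+24:2,0].tolist())
for n,f,r,pt in(("glassB",glass,16,((251,198),(314,190))),("glassA",glass,16,((335,152),(416,133))),("hole",hole,13,((328,237),(395,237))),
  ("p1",pad,6,((322,225),(389.5,222.5))),("p2",pad,6,((344.5,239),(414.5,240))),("p3",pad,6,((319.5,250),(385,252)))):
    b=[blob(I[k],*pt[k],r,f) for k in(0,1)]
    print(n,b[0],b[1])
    if b[0] is not None and b[1] is not None:
        rs=[ray(C[k],*b[k][2:4]) for k in(0,1)]; print("   ",tri(rs),[onz(C[k],*b[k][2:4],{"g":.05,"h":.01,"p":.016}[n[0]]) for k in(0,1)])
E
```

```text
[[249, 248, 242], [106, 102, 105], [165, 173, 171], [193, 199, 202], [186, 189, 195], [185, 187, 195], [187, 187, 196], [184, 186, 195], [188, 188, 196], [190, 190, 198], [200, 203, 212], [158, 160, 161], [109, 103, 107], [245, 247, 250], [78, 73, 76]]
[[172, 169, 171], [105, 99, 104], [195, 209, 204], [195, 202, 205], [186, 189, 198], [184, 186, 195], [191, 192, 199], [187, 190, 198], [190, 188, 200], [186, 190, 196], [186, 188, 196], [201, 201, 209], [191, 193, 197], [116, 110, 114], [244, 245, 251]]
[55, 59, 60, 59, 58, 60, 59, 58, 54, 75, 97, 160, 186, 169, 112, 100]
[63, 60, 51, 58, 54, 60, 60, 52, 57, 58, 87, 83, 147, 178, 186, 145]
glassB [249.7045 198.5265 249.7026 198.509   16.9679  18.0611 264.    ] [313.664  190.3226 313.6721 190.3325  20.6797  21.1397 372.    ]
    [0.4152 0.1232 0.0474] [array([0.4148, 0.124 , 0.05  ]), array([0.4146, 0.1236, 0.05  ])]
glassA [334.784  152.2265 334.7779 152.2298  17.9841  18.5233 287.    ] [418.253  135.7876 418.2507 135.7897  21.2054  23.289  419.    ]
    [0.4174 0.2207 0.0479] [array([0.417 , 0.2208, 0.05  ]), array([0.4171, 0.2203, 0
[... 169 characters left out ...]
, 0.1634, 0.01  ])]
p1 [321.4356 224.0396 321.2375 224.0455  11.1696  13.9628 101.    ] [389.4343 221.9899 389.4218 222.0207   8.684   14.5049  99.    ]
    [0.4853 0.167  0.0176] [array([0.4856, 0.1668, 0.016 ]), array([0.4862, 0.1669, 0.016 ])]
p2 [344.8171 238.3293 344.7072 238.0887   9.0725  12.443   82.    ] [413.875  239.4722 413.9304 239.5128   8.7095   8.9776  72.    ]
    [0.5171 0.1802 0.0095] [array([0.5138, 0.1814, 0.016 ]), array([0.5144, 0.1796, 0.016 ])]
p3 [319.8036 250.25   319.9377 250.31     6.7634   9.3876  56.    ] [385.7816 252.1379 385.9498 252.2402   8.8702  11.6276  87.    ]
    [0.5124 0.1497 0.017 ] [array([0.5127, 0.1495, 0.016 ]), array([0.513 , 0.1496, 0.016 ])]
```

```bash
cat >> m.py <<'E'
hole=lambda a:a.sum(2)<205
pad=lambda a:(a.sum(2)>390)
E
python3 - <<'E'
from m import *
L=[np.load(f"w{i}.npy") for i in(1,2)]
C=[(l[0],l[1],l[2],l[3:].reshape(4,4)) for l in L]
I=[cv2.imread(f"pics/w{i}.png")[:,:,::-1] for i in(1,2)]
P=[]
for n,f,r,pt in(("hole",hole,14,((328,237),(395,237))),
  ("p1",pad,4,((322,225),(389.5,222.5))),("p2",pad,5,((344.5,239),(414.5,240))),("p3",pad,5,((319.5,250),(385,252)))):
    b=[blob(I[k],*pt[k],r,f) for k in(0,1)]
    print(n,b[0],b[1])
    rs=[ray(C[k],*b[k][2:4]) for k in(0,1)]; w=[onz(C[k],*b[k][2:4],{"h":.01,"p":.016}[n[0]]) for k in(0,1)];print("   ",tri(rs),w)
    if n[0]=="p":P.append(w)
P=np.array(P).mean(1)[:,:2];print(P)
a,b,c=P;A=2*np.array([b-a,c-a]);x=np.linalg.solve(A,[b@b-a@a,c@c-a@a]);print("circum",x,np.linalg.norm(P-x,axis=1),"mean",P.mean(0))
C=cam("top");im=cv2.imread("pics/top0.png")
E
```

```text
hole [327.9252 236.9456 327.9223 236.9483  17.9806  19.012  294.    ] [394.7519 236.8304 394.7525 236.82    20.4737  22.695  395.    ]
    [0.5052 0.1645 0.0102] [array([0.5052, 0.1645, 0.01  ]), array([0.5053, 0.1645, 0.01  ])]
p1 [321.6364 224.9091 321.6256 224.9215   6.3708   7.0349  44.    ] [388.9661 222.4407 388.9574 222.4421   7.2869   8.4137  59.    ]
    [0.4875 0.1663 0.0136] [array([0.4868, 0.1666, 0.016 ]), array([0.4863, 0.1663, 0.016 ])]
p2 [344.     239.3333 344.     239.3214   6.3134   6.7462  42.    ] [413.9322 239.4746 413.934  239.4737   7.4232   8.2681  59.    ]
    [0.5156 0.1797 0.0138] [array([0.5147, 0.18  , 0.016 ]), array([0.5144, 0.1796, 0.016 ])]
p3 [319.4186 249.9767 319.4181 249.9751   6.2563   7.0006  43.    ] [384.4727 251.8182 384.4858 251.8091   7.3097   7.8118  55.    ]
    [0.5135 0.1484 0.0126] [array([0.5121, 0.1492, 0.016 ]), array([0.5118, 0.1485, 0.016 ])]
[[0.4865 0.1665]
 [0.5146 0.1798]
 [0.5119 0.1489]]
circum [0.5044 0.1651] [0.0179 0.0179 0.0179] mean [0.5043 0.165 ]
```

Both views agree. The lens axis is at (0.4148, 0.1237), with the glass at about 47 mm. The mount centre is at (0.505, 0.1647), with the pads about 14 to 16 mm high, 18 mm out. The commanded TCP is (0.410, 0.131, 0.201), so I'll go down over the lens to TCP z 0.016.

{"method": "step_arm", "body": {
  "rows": [0.1, -0.15, -0.8, 0, 0, 0, -1, 0, 0, -0.8, 0, 0, 0, -1, 0, 0, -0.8, 0, 0, 0, -1, 0, 0, -0.5, 0, 0, 0, -1, 0, 0, -0.4, 0, 0, 0, -1, 0, 0, -0.4, 0, 0, 0, -1, 0, 0, 0, 0, 0, 0, -1]
}}

```text
clock: 2.82
eef_pos: [0.423, 0.1266, 0.0244]
eef_rot: [0.256, 0.967, -0.003, -0.006]
force: [0.2, 0.4, 0.1]
gripper_width: 0.0852
grip_force: 0.0
```

```bash
python3 - <<'E'
from h import *
s=manip.observe();print(s["clock"],s["q"],s["eef_pos"],s["eef_rot"],s["force"])
snap("wrist","w3")
E
```

```text
2.825 [-0.43076984  0.66908727  0.01874811  2.38015837 -0.13032791  0.10666429
  0.76754509] [0.4230062  0.12662624 0.02436841] [ 0.25560219  0.96675843 -0.00330082 -0.00589607] [0.19382042 0.3909136  0.14478841]
```

View pics/w3.png

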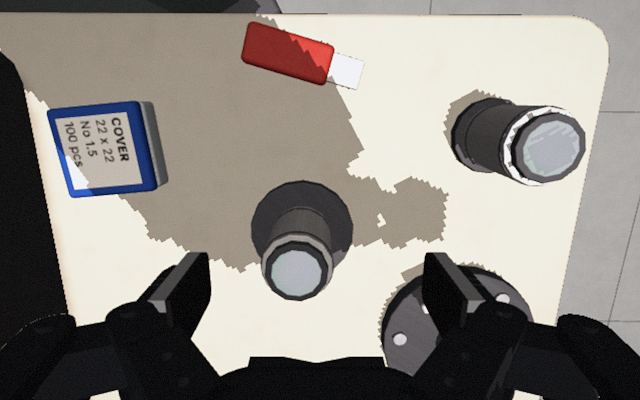

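The wrist joint q6 is at its lower limit, so the tool stopped 8 mm high and 8 mm too far out. The grip allows any tilt about the closing axis, because the pads stay parallel to the barrel. I'll lift, turn the closing axis to tangential (106°), and tip the wrist outward by about 0.1 rad about that axis.

{"method": "step_arm", "body": {
  "rows": [0, 0, 0.9, 0, 0, 0, -1, 0, 0, 0.3, 0, 0, 0.9, -1, 0, 0, 0, 0, 0, 0.95, -1, 0, 0, 0, 0, 0, 0.95, -1, 0, 0, 0, 0, 0, 0.95, -1, 0, 0, 0, 0, 0, 0.95, -1, 0, 0, 0, 0, 0, 0.95, -1, 0, 0, 0, -0.17, 0.59, 0, -1, 0, 0, 0, 0, 0, 0, -1]
}}

```text
clock: 4.0
eef_pos: [0.4233, 0.1258, 0.0856]
eef_rot: [-0.135, 0.99, -0.012, -0.045]
force: [0.7, -0.2, -0.1]
gripper_width: 0.0853
grip_force: 0.0
```

```bash
cat > st.py <<'E'
from h import *
np.set_printoptions(precision=4,suppress=True)
s=manip.observe();M=R.from_quat(s["eef_rot"]).as_matrix()
print(s["clock"],s["q"],"pos",s["eef_pos"],"yax",M[:,1],"zax",M[:,2],"hold",s["eef_pos"]+M[:,2]*manip.hold_point_z,"F",s["force"],s["gripper_width"],s["grip_force"])
E
python3 st.py
```

```text
4.0 [-0.3101  0.5547 -0.1484  2.287   0.1867  0.4043  1.2256] pos [0.4233 0.1258 0.0856] yax [-0.2675  0.9635 -0.0109] zax [-0.086  -0.0351 -0.9957] hold [0.4249 0.1264 0.1042] F [ 0.6731 -0.1954 -0.0803] 0.08533446936749137 0.0
```

{"method": "step_arm", "body": {
  "rows": [-0.11, -0.03, 0, -0.03, 0.4, 0, -1, -0.12, -0.03, -0.3, 0, 0, 0, -1, 0, 0, -0.4, 0, 0, 0, -1, 0, 0, -0.4, 0, 0, 0, -1, 0, 0, -0.3, 0, 0, 0, -1, 0, 0, 0, 0, 0, 0, -1]
}}

```text
clock: 4.75
eef_pos: [0.4095, 0.122, 0.0144]
eef_rot: [-0.135, 0.988, -0.011, -0.075]
force: [-0.1, -0.9, -0.2]
gripper_width: 0.0849
grip_force: 0.0
```

```bash
python3 st.py
```

```text
4.75 [-0.322   0.7046 -0.1238  2.3086  0.2068  0.2884  1.2175] pos [0.4095 0.122  0.0144] yax [-0.269   0.9631 -0.001 ] zax [-0.1452 -0.0416 -0.9885] hold [0.4122 0.1228 0.0329] F [-0.0747 -0.8767 -0.2307] 0.08493885380379568 0.0
```

{"method": "step_arm", "body": {
  "rows": [0.04, 0.02, 0, 0, 0, 0, 0, 0, 0, 0, 0, 0, 0, 0.6, 0, 0, 0, 0, 0, 0, 1, 0, 0, 0, 0, 0, 0, 1, 0, 0, 0, 0, 0, 0, 1, 0, 0, 0, 0, 0, 0, 1],
  "force": 40
}}

```text
clock: 5.5
eef_pos: [0.4123, 0.1231, 0.0154]
eef_rot: [-0.135, 0.988, -0.01, -0.074]
force: [0.2, 0.1, 7.5]
gripper_width: 0.0267
grip_force: 38.9
```

```bash
python3 st.py
```

```text
5.5 [-0.3202  0.7032 -0.1258  2.3026  0.2059  0.2945  1.2184] pos [0.4123 0.1231 0.0154] yax [-0.2685  0.9633 -0.0006] zax [-0.1439 -0.0408 -0.9887] hold [0.415  0.1238 0.0339] F [0.2446 0.1181 7.4715] 0.026735439169397607 38.912978768348694
```

Gripped at 27 mm with 39 N. Now I'll lift 60 mm and turn 44° here, well away from the partition, so that the wrist's lean runs parallel to the partition.

{"method": "step_arm", "body": {
  "rows": [0, 0, 0.2, 0, 0, 0, 1, 0, 0, 0.5, 0, 0, 0, 1, 0, 0, 0.5, 0, 0, 0, 1, 0, 0, 0, 0, 0, 0.92, 1, 0, 0, 0, 0, 0, 0.92, 1, 0, 0, 0, 0, 0, 0.92, 1, 0, 0, 0, 0, 0, 0.92, 1, 0, 0, 0, 0, 0, 0.92, 1, 0, 0, 0, 0, 0, 0.92, 1, 0, 0, 0, 0, 0, 0, 1]
}}

```text
clock: 6.75
eef_pos: [0.4118, 0.123, 0.0753]
eef_rot: [-0.496, 0.865, -0.038, -0.065]
force: [-0.0, 0.3, -1.0]
gripper_width: 0.0264
grip_force: 39.5
```

```bash
python3 st.py; python3 - <<'E'
from m import *
T,t=snap("top","top1");S,sd=snap("side","side1");W,w=snap("wrist","w4")
for z in(.05,.11):print(z,proj(T,[.415,.124,z]),proj(S,[.415,.124,z]),proj(W,[.415,.124,z]))
a=cv2.resize(sd[130:230,290:400,::-1],None,fx=5,fy=5,interpolation=cv2.INTER_CUBIC)
cv2.imwrite("pics/c4.png",a)
E
```

```text
6.75 [-0.3018  0.5832 -0.2579  2.3004  0.506   0.4574  1.6096] pos [0.4118 0.123  0.0753] yax [-0.8636  0.5042 -0.0009] zax [-0.075  -0.1303 -0.9886] hold [0.4132 0.1255 0.0938] F [-0.01    0.2538 -1.0323] 0.026367152743260285 39.540587067604065
0.05 [336.4493 223.9459] [344.2045 189.0022] [311.8894 247.3939]
0.11 [337.5774 220.4064] [345.2366 160.4381] [309.5948 294.186 ]
```

View pics/c4.png

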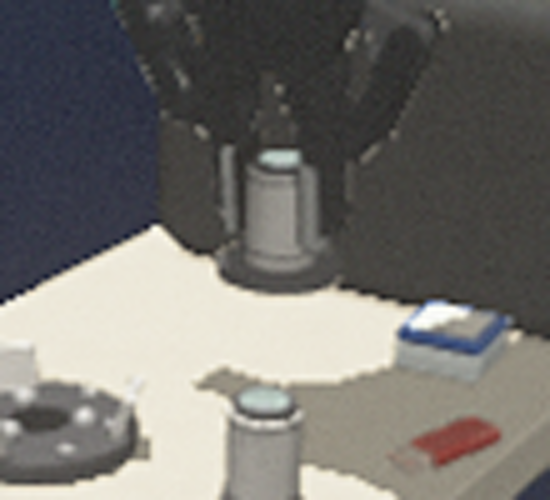

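The lens hangs upright in the fingers: glass at about (346,162) in the side image, flange centred below it. Next I'll measure its axis with the wrist and side cameras.

```bash
python3 - <<'E'
from m import *
W=cam("wrist");S=cam("side")
w=cv2.imread("pics/w4.png")[:,:,::-1];sd=cv2.imread("pics/side1.png")[:,:,::-1]
g2=lambda a:((a[...,2]-a[...,0]>3)&(a.sum(2)>300))
g3=lambda a:((a[...,1]-a[...,0]>12)&(a.sum(2)>330))
b=blob(w,311,291,28,g2);c=blob(sd,346,162,6,g3);print(b,c)
print(w[291,280:345:4].tolist())
print(tri([ray(W,*b[2:4]),ray(S,*c[:2])]),onz(W,*b[2:4],.11),onz(W,*b[2:4],.1075))
cv2.imwrite("pics/c5.png",cv2.resize(w[180:380,210:430,::-1],None,fx=2.5,fy=2.5))
E
```

```text
[ 315.4904  293.1024  315.4728  293.1031   50.7125   50.7472 2090.    ] [345.1818 160.8182 345.1223 160.8937   1.8802   5.5051  11.    ]
[[148, 142, 140], [49, 47, 50], [46, 44, 46], [171, 178, 181], [174, 179, 182], [177, 179, 185], [173, 174, 186], [175, 176, 183], [175, 177, 184], [178, 181, 189], [173, 174, 184], [176, 176, 188], [178, 180, 189], [173, 177, 183], [169, 176, 181], [168, 178, 176], [54, 52, 54]]
[0.4142 0.1249 0.1093] [0.4132 0.1247 0.11  ] [0.4137 0.1255 0.1075]
```

View pics/c5.png

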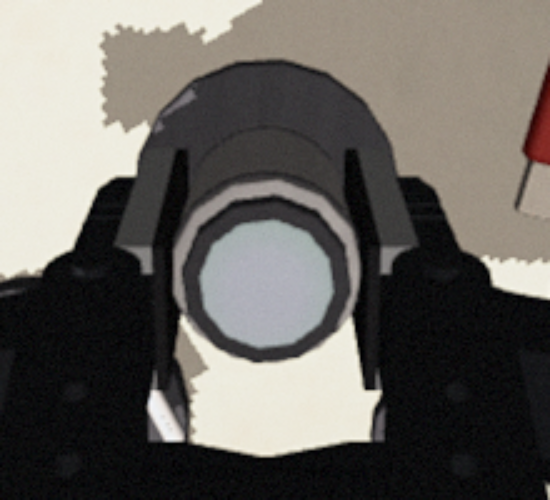

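```bash
python3 - <<'E'
from m import *
from scipy.optimize import least_squares
W=cam("wrist");w=cv2.imread("pics/w4.png")[:,:,::-1].astype(int)
# flange upper-edge points: going inward from bright desk along columns (upper arc) 
pts=[]
for u in range(276,358,4):
    col=w[190:250,u].sum(1); d=np.diff(cv2.GaussianBlur(col.astype(np.float32),(1,5),0).ravel()); k=int(np.argmin(d)); 
    if d[k]<-25: pts.append(onz(W,u+.0,190+k+.5,.064))
pts=np.array(pts)[:,:2]
r=least_squares(lambda c:np.hypot(*(pts-c).T)-.025,[.414,.125],loss="soft_l1",f_scale=.0005)
print(len(pts),r.x,np.abs(r.fun).mean())
E
```

```text
21 [0.4136 0.1253] 0.0006149614579935607
```

The flange centre (0.4136, 0.1253) and the glass centre (0.4136, 0.1252) coincide, so the lens is upright. I'll carry it (+0.0914, +0.0395) to above the mount.

{"method": "step_arm", "body": {
  "rows": [0.4, 0.17, 0, 0, 0, 0, 1, 0.6, 0.26, 0, 0, 0, 0, 1, 0.5, 0.22, 0, 0, 0, 0, 1, 0.33, 0.14, 0, 0, 0, 0, 1, 0, 0, 0, 0, 0, 0, 1, 0, 0, 0, 0, 0, 0, 1]
}}

```text
clock: 7.65
eef_pos: [0.5025, 0.1619, 0.0747]
eef_rot: [-0.496, 0.865, -0.038, -0.066]
force: [-0.4, 0.4, -1.4]
gripper_width: 0.0265
grip_force: 39.6
```

```bash
python3 st.py; python3 - <<'E'
from m import *
W,w=snap("wrist","w5")
b=blob(w,315,293,30,lambda a:((a[...,2]-a[...,0]>3)&(a.sum(2)>300)));print(b,onz(W,*b[2:4],.108))
E
```

```text
7.65 [-0.2656  0.6535 -0.3002  2.077   0.4536  0.6177  1.6983] pos [0.5025 0.1619 0.0747] yax [-0.8633  0.5046  0.    ] zax [-0.0765 -0.1309 -0.9884] hold [0.5039 0.1643 0.0932] F [-0.3646  0.364  -1.4009] 0.02652135495825334 39.57630157470703
[ 316.1473  293.0237  316.1462  293.0238   50.3855   52.537  2152.    ] [0.5036 0.1643 0.108 ]
```

The lens axis is within about 1.2 mm of the mount centre. On the desk it was gripped at TCP z 0.0154, so the seat corresponds to about 0.0314. I'll lower most of the way now.

{"method": "step_arm", "body": {
  "rows": [0.02, 0.01, -0.2, 0, 0, 0, 1, 0, 0, -0.25, 0, 0, 0, 1, 0, 0, -0.2, 0, 0, 0, 1, 0, 0, -0.1, 0, 0, 0, 1, 0, 0, -0.06, 0, 0, 0, 1, 0, 0, 0, 0, 0, 0, 1]
}}

```text
clock: 8.45
eef_pos: [0.5045, 0.1631, 0.0342]
eef_rot: [-0.497, 0.865, -0.038, -0.065]
force: [-0.7, 0.7, -1.5]
gripper_width: 0.0269
grip_force: 39.6
```

```bash
python3 st.py
```

```text
8.45 [-0.2951  0.7176 -0.2595  2.0899  0.4977  0.5385  1.6572] pos [0.5045 0.1631 0.0342] yax [-0.8638  0.5038 -0.0005] zax [-0.0754 -0.1303 -0.9886] hold [0.5059 0.1655 0.0527] F [-0.7061  0.6821 -1.5101] 0.026917357519983715 39.57605838775635
```

No contact yet, so I'll go down in small steps and watch the force.

{"method": "step_arm", "body": {
  "rows": [0, 0, -0.02, 0, 0, 0, 1, 0, 0, -0.02, 0, 0, 0, 1, 0, 0, 0, 0, 0, 0, 1]
}}

```text
clock: 8.82
eef_pos: [0.5046, 0.1631, 0.0324]
eef_rot: [-0.497, 0.865, -0.038, -0.065]
force: [-0.1, -0.8, -1.5]
gripper_width: 0.0268
grip_force: 39.6
```

{"method": "step_arm", "body": {
  "rows": [0, 0, -0.02, 0, 0, 0, 1, 0, 0, 0, 0, 0, 0, 1]
}}

```text
clock: 9.07
eef_pos: [0.5047, 0.1631, 0.0314]
eef_rot: [-0.497, 0.865, -0.038, -0.065]
force: [0.2, -0.0, -1.2]
gripper_width: 0.0266
grip_force: 39.6
```

{"method": "step_arm", "body": {
  "rows": [0, 0, -0.02, 0, 0, 0, 1, 0, 0, 0, 0, 0, 0, 1]
}}

```text
clock: 9.32
eef_pos: [0.5047, 0.1631, 0.031]
eef_rot: [-0.497, 0.865, -0.038, -0.065]
force: [-0.5, 0.2, 8.9]
gripper_width: 0.0273
grip_force: 40.8
```

{"method": "step_arm", "body": {
  "rows": [0, 0, -0.02, 0, 0, 0, 1, 0, 0, 0, 0, 0, 0, 1]
}}

```text
clock: 9.57
eef_pos: [0.5048, 0.1631, 0.0308]
eef_rot: [-0.497, 0.865, -0.038, -0.065]
force: [-3.1, -0.3, 18.4]
gripper_width: 0.0266
grip_force: 41.9
```

Contact came at TCP z 0.031, as predicted. I'll open gently and then rise straight up.

{"method": "step_arm", "body": {
  "rows": [0, 0, 0, 0, 0, 0, 0.3, 0, 0, 0, 0, 0, 0, 0.1, 0, 0, 0, 0, 0, 0, -0.2, 0, 0, 0, 0, 0, 0, -0.4, 0, 0, 0, 0, 0, 0, -0.4],
  "force": 20
}}

```text
clock: 10.2
eef_pos: [0.5045, 0.163, 0.0292]
eef_rot: [-0.497, 0.865, -0.038, -0.065]
force: [0.3, -0.7, -0.6]
gripper_width: 0.0599
grip_force: 0.0
```

```bash
python3 st.py; python3 - <<'E'
from m import *
W,w=snap("wrist","w6")
b=blob(w,315,293,30,lambda a:((a[...,2]-a[...,0]>3)&(a.sum(2)>300)));print(b,onz(W,*b[2:4],.064))
E
```

```text
10.2 [-0.2989  0.7255 -0.254   2.0916  0.503   0.5285  1.652 ] pos [0.5045 0.163  0.0292] yax [-0.8638  0.5038 -0.0005] zax [-0.0755 -0.1303 -0.9886] hold [0.5059 0.1655 0.0477] F [ 0.3193 -0.6971 -0.56  ] 0.05991352983611857 0.0
[ 315.4034  296.4299  315.4064  296.4285   51.2691   53.4672 2226.    ] [0.5061 0.1658 0.064 ]
```

The lens stands at about (0.506, 0.166), near the seat. Now I'll rise, back off and check.

{"method": "step_arm", "body": {
  "rows": [0, 0, 0.3, 0, 0, 0, -0.4, 0, 0, 0.6, 0, 0, 0, -0.4, 0, 0, 0.8, 0, 0, 0, -0.4, 0, 0, 0.8, 0, 0, 0, -0.4, -0.5, 0, 0.7, 0, 0, 0, -0.4, -0.5, 0, 0.5, 0, 0, 0, -0.4, 0, 0, 0, 0, 0, 0, -0.4, 0, 0, 0, 0, 0, 0, -0.4]
}}

```text
clock: 11.25
eef_pos: [0.455, 0.1629, 0.2147]
eef_rot: [-0.497, 0.865, -0.038, -0.065]
force: [0.4, 0.5, 0.2]
gripper_width: 0.0599
grip_force: 0.0
```

```bash
python3 st.py; python3 - <<'E'
from m import *
W,w=snap("wrist","w7");T,t=snap("top","top7");S,s=snap("side","side7")
p=[proj(W,[.505,.165,.064]),proj(W,[.417,.2207,.0475])];print(p,proj(S,[.505,.165,.064]))
g=lambda a:((a[...,2]-a[...,0]>3)&(a.sum(2)>300))
for q,z in zip(p,(.064,.0475)):
    b=blob(w,*q.round(),20,g);print(b,b is not None and onz(W,*b[2:4],z))
x,y=p[0].astype(int)
k=lambda im,x,y,h,n:cv2.resize(im[max(0,y-h):y+h,max(0,x-h):x+h,::-1],(n,n),interpolation=cv2.INTER_CUBIC)
u,v=proj(S,[.505,.165,.03]).astype(int)
cv2.imwrite("pics/c7.png",np.hstack([k(w,x,y,70,400),k(s,u,v,40,400)]))
E
```

```text
11.25 [-0.2068  0.4111 -0.4148  2.0651  0.302   0.858   1.795 ] pos [0.455  0.1629 0.2147] yax [-0.8637  0.5041 -0.0014] zax [-0.0743 -0.13   -0.9887] hold [0.4564 0.1653 0.2332] F [0.4188 0.5284 0.2276] 0.05989333323783514 0.0
[array([267.5663, 236.4944]), array([384.1311, 236.2245])] [297.1776 188.6781]
[266.8033 237.9918 266.801  237.9771  20.1686  21.2981 366.    ] [0.5063 0.1658 0.064 ]
[383.7554 236.4582 383.7463 236.4542  19.1038  19.8051 323.    ] [0.4174 0.2207 0.0475]
```

View pics/c7.png

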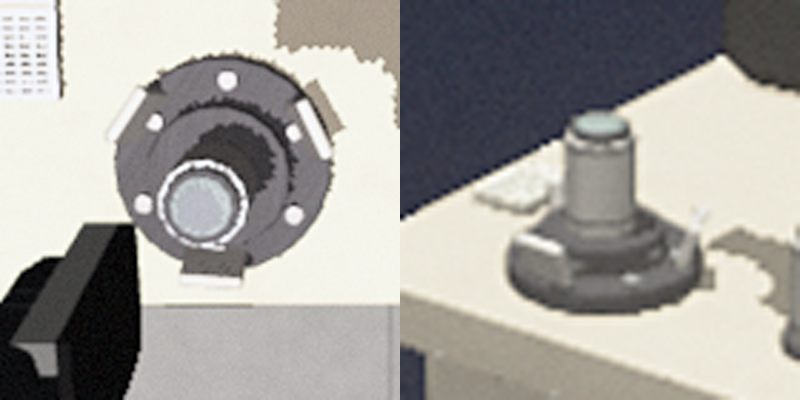

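The lens stands upright and centred between the three lugs. Its axis is at (0.506, 0.166), 1.5 mm from the mount centre. The narrow lens has not moved from (0.417, 0.221), and the gripper is clear of everything.

```bash
python3 -c "
from cell import manip
print(manip.finish_job())"
```

```text
the job is handed in; nothing more can be done
None
```

The wide-flanged lens is set upright in the mount, about 1.5 mm from its centre as measured, the narrow-flanged lens has not moved, and the job is handed in at about 11.4 s (no verdict was returned).

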